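# Turn the boot dryer up one click and start it

### The arm

A 6-joint arm with a two-finger parallel gripper is mounted at the origin on the work surface. World frame = base frame: x ahead of the robot, y to its left, z up, the work surface at z = 0. Lengths are in m, angles in degrees, forces in N, time in s.
With the tool pointing down it reaches from about 0.25 to 0.725 m from the base axis. Payload 9.7 kg.
Tool frame: the origin (TCP) lies midway between the tips of the shut fingers; the grasp point (between the pads) lies 19 mm behind it (bot.grasp_offset is the distance from the TCP to the grasp point, in m); z points along the fingers, x is the direction in which the jaws open and shut, and the axes are right-handed (so a half turn about z gives the same grasp; the last joint's range is limited). The gripper opens to 85 mm and grips with 20 to 120 N. Pads are 22 mm wide; open, the fingers measure 114 mm over their backs; the gripper's body (76 mm by 85 mm) begins 54 mm behind the grasp point. The pads swing forward as they close: fully open they stand 13 mm farther back than shut.
Start: joints at [0, 4.979, 10.078, 95.1, 0, 90], TCP at [0.55, -0, 0.2] pointing down, gripper open.
Joint ranges: [-179.16, 179.16], [-48.56, 103.87], [-65.8, 70.77], [-126.05, 130.52], [-82.76, 87.17], [-180, 180]. Speed limits (degrees/s): [127.2, 127.2, 147.25, 180, 180, 180].

### API

Orientations are given as [roll, pitch, yaw] about the fixed x, y, z axes, in that order (R = Rz(yaw) Ry(pitch) Rx(roll)).
In Python, from workcell import bot gives the robot as it stands.
- The arm moves only by the tool send_rows, never from a script. Its argument "targets" is a list of rows, each a list of 5 numbers: the closure, from 0 (fully open) to 1 (shut), then the shift along the world's x, y, z in mm, then the turn about the world's z in degrees. A call has 1 to 10 rows; each row is the pose to reach, as a shift and turn from the pose commanded when the call began; what a row does not reach only later rows make up. A row lasts 1/8 s, in which the tool goes at most 62.5 mm and 10.7 degrees, less where a joint would pass 70% of its speed; a pose out of reach is approached as far as the arm can. A call with a gripper value outside its range is refused whole. The fingers move at their own pace and stop on an object; "squeeze" is the grip in N (left out, the last holds). Time passes only in rows, so rows that repeat a pose let the fingers close. It gives the time, the measured TCP pose, the force and the opening at its end, in the units of the state.
- bot.get_obs(): the state, without advancing time (a new reading comes with each control period).
- bot.camera(name): name is "scene" or "side" or "wrist"; returns a dict with "pixels" (384x512x3 uint8, red, green, blue), "intrinsics" (3x3 intrinsics, pixels), "view" (4x4, takes a point from world to camera coordinates); the wrist camera has in their place "mount" (4x4, takes a point from camera to tool coordinates, whose origin is the TCP and whose axes are the tool frame's). Camera axes: x right, y down, z forward; pixel columns grow to the right and rows downward; lengths in m; the calibration is good to about 2 mm. A picture is of the moment at which its call begins: read the wrist's pose just before it. There is no depth.
- bot.job_done(): hands the job in, once; it reports no verdict.
The state is a dict: "time": time; "q": joint angles; "qd": joint speeds; "joint_efforts": joint torques, N m; "ee_pos": TCP position; "tcp_rot": TCP orientation; "wrist_force": force on the tool from outside, world axes, zero at the start; "torque": the same for the moment, N m; "opening": finger opening in m.
Only numpy, scipy, OpenCV 4.12 (cv2) and the standard library are available. Lean on these libraries where they do the work, as an engineer would, in place of code of your own. Each camera call takes 0.05 s, during which the arm holds its last target.

### The job

The rain boots on the dryer are still damp. With a fingertip, roll the ribbed heat wheel on the dryer's front deck one click hotter than it stands now - the top of the wheel goes towards the round button, the way the moulded wedge beside it grows wider - so that it rests in the next notch, and then press the round start button right down and let it spring back. Only touch the controls: leave the dryer where it stands and do not lift, carry or shift it or anything else on the bench.

Things in the scene. Friction and masses are not known exactly. Their poses are not given: they have to be found in the camera images.
- dryer: boot dryer, loose on rubber feet, 2 to 3 kg, pale plastic, 240 (x) x 360 (y) x 95 mm, upright, turned up to 0.33 rad. Origin: centre of its underside, on the bench; z up; its -x side is the front, towards the robot. The front (x -120 to -28 mm) is a lowered flat deck 60 mm high; the rear housing, 95 mm high, carries two air tubes at x = 55, y = +95 and -95 mm, a boot upside down over each
- wheel_top (a point): highest point of the heat wheel, mid-width; fixed in the dryer's frame at x -78, y +55, z 72 mm, axes as the dryer's. Black ribbed thumb wheel, radius 32 mm, 17 mm wide (x), axle along the dryer's x 32 mm below this point; it stands 12 mm out of the deck over 50 mm of y. A rail along each flat side ends 5 mm below this point. It does not yield downwards
- heat_wheel (a joint): wheel angle, rad; grows (hotter) as its top moves to the dryer's -y, the robot's right. Notches at 0, 0.698, 1.396, a stop just past each end; starts at rest at 0 or 0.698. A fingertip pressing its top with 4 N or more and drawn 22 mm along -y turns it one click by friction. The hump halfway takes 0.05 N m (1.6 N at the rim); let go past halfway, it snaps into the nearer notch and stays
- wheel_line (a point): pale line across the wheel's ribs, 30 mm from its axle; turns with the wheel. It stands at the top in the middle notch (0.698), 0.698 rad round to the dryer's +y side in the notch at 0, and as far to the -y side in the notch at 1.396
- button_top (a point): centre of the top of the round grey start button, 29 mm across, in a 38 mm collar; at x -78, y -75, z 72 mm of the dryer's frame when up: 12 mm above the deck, 8 mm above its collar. Pressed straight down
- start_button (a joint): how far the start button is pressed, m: 0 up, 0.006 fully down; a spring (1.2 N at first, 4.8 N fully down) brings it back up
- boot_left: hard plastic ankle rain boot upside down over the dryer's +y tube, loose, 0.42 kg: shaft about 94 mm across standing on the 95 mm shoulder, sole up, top 182 mm above the origin, toe 170 mm to the dryer's +x. Origin: centre of the shaft's mouth, 95 mm above the bench
- boot_right: the other boot, the same, over the dryer's -y tube
- coin_jar: sealed glass coin jar, 90 mm in diameter, 120 mm high, on the bench beyond the dryer's -y end; origin at the centre of its underside
- door_stopper: chrome door stopper, a round post 52 mm in diameter, 57 mm high, on the bench in front of the dryer; origin at the centre of its underside
- ceramic_tray: brown ceramic tray, 140 x 190 x 22 mm, with two cedar blocks (38 x 75 mm, tops 36 mm above the bench) lying in it, beyond the dryer's +y end; origin at the centre of its underside
- hanger_front: small plastic hanger lying flat in front of the dryer, 238 mm along its y, hook along its +x (towards the robot), 8 mm thick; origin on the bench under its middle, 46 mm from its straight bar
- hanger_side: the same hanger, lying flat on the bench to the robot's right, near the coin jar

How it is judged:
By the outcome, as a careful person would: the job done as asked, in the order asked, and still so for the second after the job is handed in, with the robot touching nothing.
It also fails if it takes over 43 s, if anything falls off the work surface, if the arm or the gripper's body presses on something with over 40 N, if the wrist force passes 120 N, or if a joint passes its speed limit or range.

## Working session

There is one attempt and no reset: what is moved stays moved. The work goes in short steps, Python scripts to look and compute and a tool call to move; the robot and the scene stay as the last step left them, time stands still between calls to the robot, and variables do not carry over. Pictures are saved under pics/ and viewed, and the job is handed in when it is done.

Besides the shell and the picture viewer there is one more tool, called after ">>>" as name([rows], argument=value, ...), one row to a line, values as JSON. send_rows: Moves the arm, as the interface text tells. Its arguments: {"type":"object","properties":{"targets":{"type":"array","items":{"type":"array","items":{"type":"number"}}},"squeeze":{"type":"number"}},"required":["targets"]}

```bash
mkdir -p pics
python3 - <<'E'
from workcell import bot
import cv2,numpy as np,pickle
o=bot.get_obs();print(o)
d={}
for n in("scene","side","wrist"):
    c=bot.camera(n);d[n]=c
    cv2.imwrite(f"pics/{n}0.png",cv2.cvtColor(c["pixels"],cv2.COLOR_RGB2BGR))
    print(n,c["intrinsics"].tolist(),np.round(c.get("view",c.get("mount")),4).tolist())
pickle.dump((o,d),open("d0.pkl","wb"))
E
```

```text
{'time': 0.0, 'q': array([ 2.81038906e-04,  5.01246481e+00,  1.00329307e+01,  9.50974157e+01,
       -4.55217724e-04,  9.00005771e+01]), 'qd': array([ 0.03997057, -0.0132312 ,  0.10712661, -0.1146933 , -0.010938  ,
       -0.0316837 ]), 'joint_efforts': array([ 7.68234549e-04, -5.20392072e+01,  4.64802504e+01,  1.63646933e-02,
        2.23589603e-05, -6.77332673e-05]), 'ee_pos': array([5.49737568e-01, 1.86651894e-07, 1.99656340e-01]), 'tcp_rot': array([ 1.79999544e+02,  7.69498751e-02, -2.96104823e-04]), 'wrist_force': array([-0.24788397, -0.30103055, -0.04949283]), 'torque': array([-0.06400656,  0.00917219, -0.04022644]), 'opening': 0.08560963016989623}
scene [[379.45247720093727, 0.0, 262.3692651514422], [0.0, 379.45247720093727, 191.5543233030199], [0.0, 0.0, 1.0]] [[0.5787, 0.8155, -0.0016, -0.3236], [0.6477, -0.4609, -0.6066, -0.3422], [-0.4955, 0.35, -0.795, 1.5812], [0.0, 0.0, 0.0, 1.0]]
side [[475.688722935926, 0.0, 256.68974861421304], [0.0, 475.688722935926, 198.22203441263113], [0.0, 0.0, 1.0]] [[-0.9946, -0.1032, -0.011, 0.5839], [-0.0723, 0.7647, -0.6403, 0.1225], [0.0745, -0.6361, -0.768, 1.2744], [0.0, 0.0, 0.0, 1.0]]
wrist [[274.48742108107945, 0.0, 255.84366077603264], [0.0, 274.48742108107945, 187.50692786308306], [0.0, 0.0, 1.0]] [[1.0, 0.0003, 0.0007, -0.0002], [-0.0005, 0.95, 0.3123, -0.0804], [-0.0006, -0.3123, 0.95, -0.173], [0.0, 0.0, 0.0, 1.0]]
```

View pics/scene0.png

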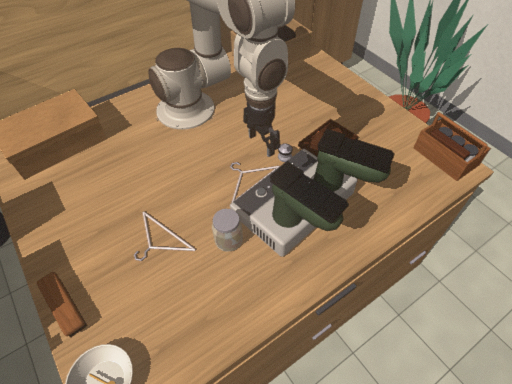

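View pics/side0.png

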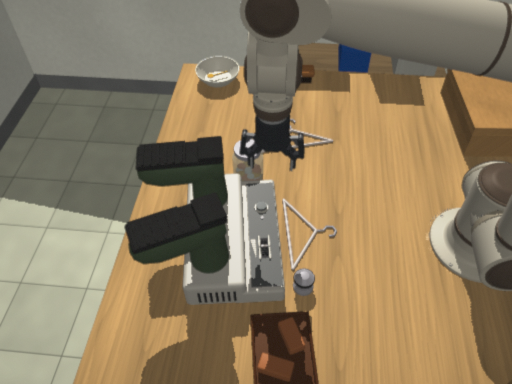

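View pics/wrist0.png

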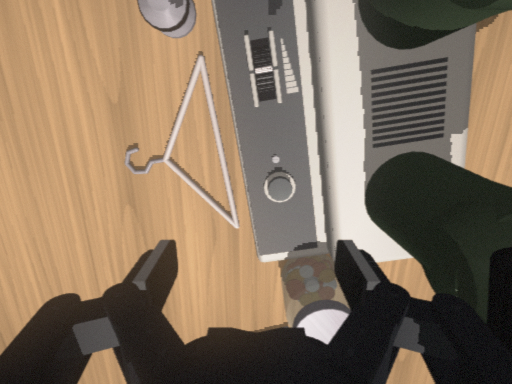

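Run:
```python
import cv2
w=cv2.imread("pics/wrist0.png");s=cv2.imread("pics/side0.png")
a=cv2.resize(w[10:230,220:330],None,fx=2.7,fy=2.7,interpolation=cv2.INTER_CUBIC)
b=cv2.resize(s[180:310,220:320],None,fx=4.5,fy=4.5,interpolation=cv2.INTER_CUBIC)
b=b[:594]
a=cv2.copyMakeBorder(a,0,max(0,b.shape[0]-a.shape[0]),0,0,cv2.BORDER_CONSTANT);b=cv2.copyMakeBorder(b,0,a.shape[0]-b.shape[0],0,0,cv2.BORDER_CONSTANT)
import numpy as np
cv2.imwrite("pics/z0.png",np.hstack([a,b]));print(a.shape,b.shape)
```

```text
(594, 297, 3) (594, 450, 3)
```

View pics/z0.png

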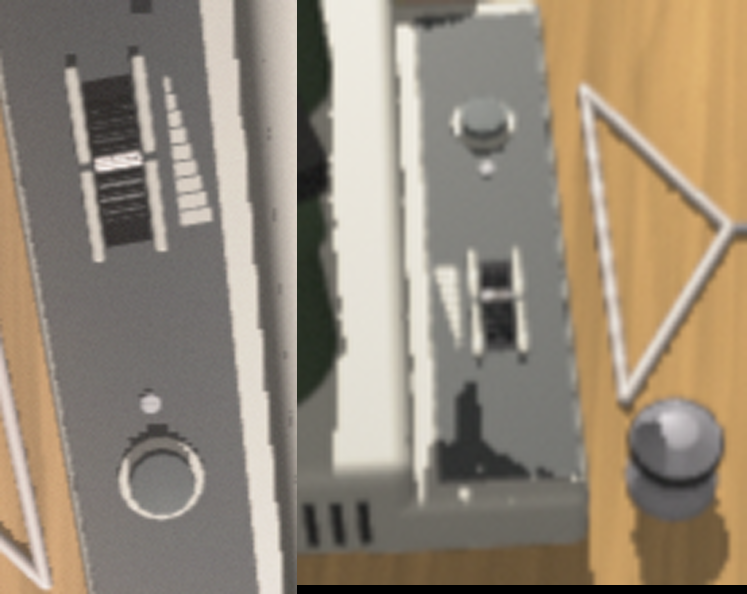

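The zooms show the pale line at the top of the wheel: wrist (263.7, 69.3), side (265.1, 245.6). So it stands in the middle notch, and the wedge widens towards the button at wrist (279.6, 187), side (261.8, 207).

```bash
cat > h.py <<'E'
import numpy as np
from scipy.spatial.transform import Rotation as R
def T(o):
    M=np.eye(4);M[:3,:3]=R.from_euler('xyz',o['tcp_rot'],degrees=True).as_matrix();M[:3,3]=o['ee_pos'];return M
def c2w(c,o): return T(o)@c['mount'] if 'mount' in c else np.linalg.inv(c['view'])
def px(c,o,u,v,z):
    M=c2w(c,o);d=M[:3,:3]@np.linalg.solve(c['intrinsics'],[u,v,1]);p=M[:3,3];return p+d*(z-p[2])/d[2]
def proj(c,o,P):
    q=np.linalg.inv(c2w(c,o))@np.append(P,1);q=c['intrinsics']@q[:3];return q[:2]/q[2]
E
python3 - <<'E'
import pickle;from h import *
o,d=pickle.load(open("d0.pkl","rb"))
for n,w,b in(("wrist",(263.7,69.3),(279.6,187.3)),("side",(265.1,245.6),(261.8,207.1))):
    W=px(d[n],o,*w,.072);B=px(d[n],o,*b,.072);D=W-B
    print(n,W.round(4),B.round(4),np.linalg.norm(D),np.arctan2(-D[0],D[1]))
# deck front corner bottom right (wrist) and stopper top, tool tip
W=d["wrist"]
print(px(W,o,262,256,.06))
E
```

```text
wrist [0.5575 0.1072 0.072 ] [ 0.577  -0.0182  0.072 ] 0.1269279307179838 0.15434568859492917
side [0.554  0.1077 0.072 ] [ 0.5741 -0.0146  0.072 ] 0.1239640401920211 0.16328939224463107
[ 0.55766249 -0.11661695  0.06      ]
```

>>> send_rows([
  [1, 5, 8, -15, 3],
  [1, 12, 16, -35, 6],
  [1, 15, 20, -50, 9],
  [1, 15, 20, -50, 9],
  [1, 15, 20, -50, 9],
  [1, 15, 20, -50, 9],
], squeeze=40)

```text
time: 0.9
ee_pos: [0.5653, 0.0198, 0.1513]
tcp_rot: [180.0, -0.1, 8.9]
wrist_force: [-0.8, 0.9, 0.4]
opening: -0.0
```

Run:
```python
from workcell import bot
import cv2,numpy as np,pickle
o=bot.get_obs();print(o['time'],o['ee_pos'],o['tcp_rot'],o['wrist_force'],o['opening'])
c=bot.camera("wrist")
cv2.imwrite("pics/wrist1.png",cv2.resize(cv2.cvtColor(c["pixels"],cv2.COLOR_RGB2BGR),(800,600),interpolation=cv2.INTER_CUBIC))
pickle.dump((o,{"wrist":c}),open("d1.pkl","wb"))
```

```text
0.9 [0.56525482 0.01979799 0.15126925] [ 1.79986405e+02 -6.67827497e-02  8.94979523e+00] [-0.76231175  0.86875395  0.37333424] -1.8785921234188652e-05
```

View pics/wrist1.png

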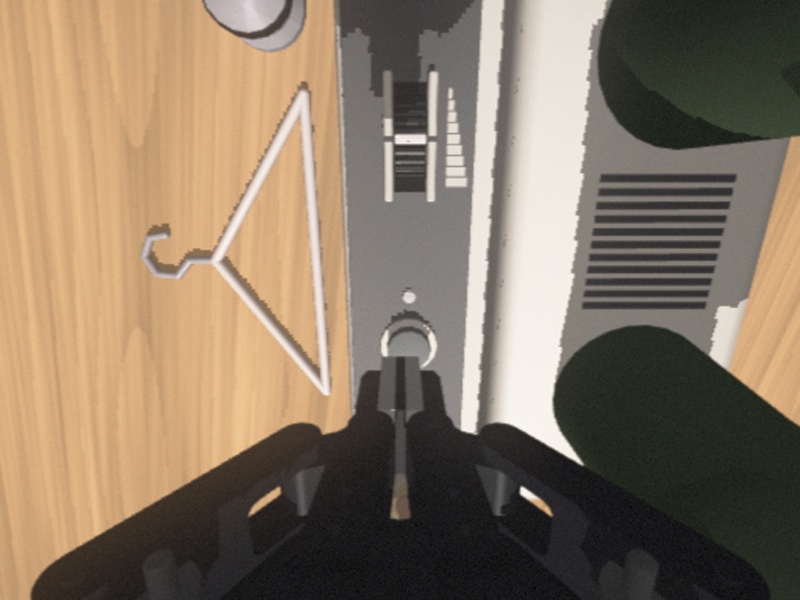

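Here the fingers are shut and the deck is almost square to the image. The wheel line is at full-size pixel (262.4, 89), the button at about (261.5, 221), with the shut tip just below it.

Run:
```python
import pickle;from h import *
from scipy.optimize import least_squares
o,d=pickle.load(open("d1.pkl","rb"));o0,d0=pickle.load(open("d0.pkl","rb"))
k=1/1.5625
obs=[(d["wrist"],o,(-78,55,70),(410*k,139*k)),(d["wrist"],o,(-78,-75,72),(409*k,346*k)),
(d["wrist"],o,(-120,0,60),(344*k,200*k)),
(d0["wrist"],o0,(-78,55,70),(263.7,69.3)),(d0["wrist"],o0,(-78,-75,72),(279.6,187.3)),(d0["wrist"],o0,(-120,-180,60),(262,256)),
(d0["side"],o0,(-78,55,70),(265.1,245.6)),(d0["side"],o0,(-78,-75,72),(261.8,207.1))]
def P(x,l):
    c,s=np.cos(x[2]),np.sin(x[2]);l=np.array(l)/1e3
    return np.array([x[0]+c*l[0]-s*l[1],x[1]+s*l[0]+c*l[1],l[2]])
def f(x):
    r=[]
    for i,(c,oo,l,uv) in enumerate(obs):
        e=proj(c,oo,P(x,l))-uv
        if i==2: e=e*[1,0]
        r+=list(e)
    return np.array(r)
s=least_squares(f,[.64,.05,.155],loss='soft_l1',x_scale=[.01,.01,.1])
print(s.x,np.degrees(s.x[2]));print(f(s.x).reshape(-1,2).round(1))
W,B=P(s.x,(-78,55,72)),P(s.x,(-78,-75,72));print(W,B)
for n,c,oo,uw,ub in(("w1",d["wrist"],o,(262.4,89),(261.6,221.3)),):
    print(px(c,oo,*uw,.070),px(c,oo,*ub,.072))
print("tip",proj(d["wrist"],o,o["ee_pos"]),"tipx1.5625",proj(d["wrist"],o,o["ee_pos"])*1.5625)
np.save("pose.npy",s.x)
```

```text
[0.64309278 0.06751229 0.16754844] 9.599818506300464
[[-0.1 -2.3]
 [ 1.1  2. ]
 [-1.3  0. ]
 [-0.5 -1.5]
 [ 1.5  1. ]
 [-2.2  8.8]
 [-1.3  0.7]
 [-1.5 -1.5]]
[0.55701293 0.10873438 0.072     ] [ 0.57869247 -0.01944517  0.072     ]
[0.55738956 0.10683058 0.07      ] [ 0.57708602 -0.01729465  0.072     ]
tip [255.93187007 219.82537929] tipx1.5625 [399.89354698 343.47715514]
```

Run:
```python
import pickle,cv2;from h import *
o,d=pickle.load(open("d1.pkl","rb"));c=d["wrist"];M=T(o)
im=cv2.cvtColor(c["pixels"],cv2.COLOR_RGB2BGR)
z=cv2.resize(im[190:290,195:325],None,fx=6,fy=6,interpolation=cv2.INTER_CUBIC)
for p in[(0,0,0),(0,-.011,0),(0,.011,0),(.0145,0,0),(-.0145,0,0),(0,-.011,-.019),(0,0,-.019)]:
    u=proj(c,o,(M@np.append(p,1))[:3]);print(p,u.round(1))
    cv2.circle(z,tuple(int(v) for v in (u-[195,190])*6),4,(0,0,255),-1)
cv2.imwrite("pics/z1.png",z)
```

```text
(0, 0, 0) [255.9 219.8]
(0, -0.011, 0) [255.9 205. ]
(0, 0.011, 0) [255.9 234.1]
(0.0145, 0, 0) [276.9 219.8]
(-0.0145, 0, 0) [234.9 219.8]
(0, -0.011, -0.019) [256.  216.6]
(0, 0, -0.019) [256.  232.7]
```

View pics/z1.png

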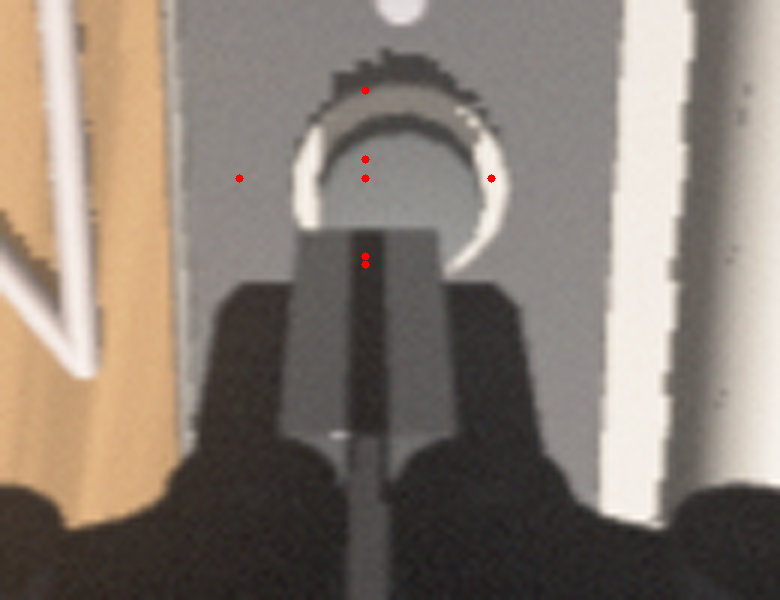

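The visible tip edge (row 228) does not match where the TCP should project (row 220, with the near pad edge at 205). I'll check the tip from the other two cameras.

Run:
```python
from workcell import bot
import pickle,cv2;from h import *
o=bot.get_obs();M=T(o);out=[];dd={}
for n in("side","scene"):
    c=bot.camera(n);dd[n]=c
    im=cv2.cvtColor(c["pixels"],cv2.COLOR_RGB2BGR)
    u0=proj(c,o,o["ee_pos"]).astype(int);x,y=u0-[30,40]
    z=cv2.resize(im[y:y+80,x:x+60],None,fx=6.5,fy=6.5,interpolation=cv2.INTER_CUBIC)
    for p in[(0,0,0),(0,0,-.035)]:
        u=proj(c,o,(M@np.append(p,1))[:3]);print(n,p,u.round(1))
        cv2.circle(z,tuple(int(v) for v in (u-[x,y]+.5)*6.5),4,(0,0,255),-1)
    out.append(z)
cv2.imwrite("pics/z2.png",np.hstack(out))
pickle.dump((o,dd),open("d2.pkl","wb"))
```

```text
side (0, 0, 0) [263.9 198.2]
side (0, 0, -0.035) [263.9 189. ]
scene (0, 0, 0) [268.6 167. ]
scene (0, 0, -0.035) [268.7 159.5]
```

View pics/z2.png

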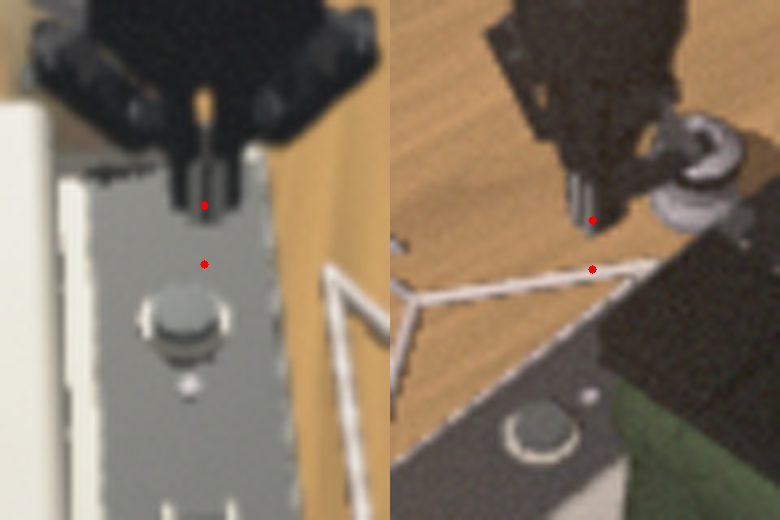

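Both side and scene show the shut fingertips about 30–35 mm behind the reported TCP. I can't trust the commanded height for contact, so I'll descend by feel. First I'll go over the wheel, 9 mm to its +y side.

>>> send_rows([
  [1, -4, 40, 0, 0],
  [1, -10, 97, 0, 0],
  [1, -10, 97, -20, 0],
  [1, -10, 97, -45, 0],
  [1, -10, 97, -58, 0],
  [1, -10, 97, -58, 0],
  [1, -10, 97, -58, 0],
])

```text
time: 1.92
ee_pos: [0.5555, 0.1169, 0.0934]
tcp_rot: [-180.0, -0.1, 9.0]
wrist_force: [-0.7, -0.3, -0.4]
opening: -0.0002
```

```bash
cat > look.py <<'E'
import sys
from workcell import bot
import pickle,cv2;from h import *
o=bot.get_obs();out=[];dd={}
print(o['time'],o['ee_pos'].round(4),o['wrist_force'].round(2))
for n in sys.argv[2:]:
    c=bot.camera(n);dd[n]=c
    im=cv2.cvtColor(c["pixels"],cv2.COLOR_RGB2BGR)
    u0=proj(c,o,o["ee_pos"]).astype(int);x,y=np.maximum(u0-[40,50],0);x=min(x,432)
    z=cv2.resize(im[y:y+100,x:x+80],(400,500),interpolation=cv2.INTER_CUBIC)
    print(n,'crop',x,y,'x5')
    out.append(z)
if out: cv2.imwrite(f"pics/{sys.argv[1]}.png",np.hstack(out))
pickle.dump((o,dd),open(f"{sys.argv[1]}.pkl","wb"))
E
python3 look.py a1 side wrist
```

```text
1.925 [0.5555 0.1169 0.0934] [-0.68 -0.35 -0.39]
side crop 224 193 x5
wrist crop 215 169 x5
```

View pics/a1.png

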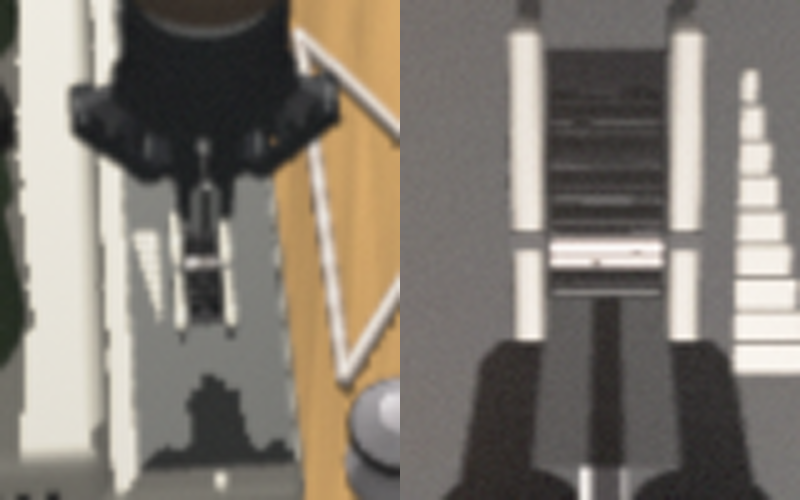

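>>> send_rows([
  [1, 0, 0, -8, 0],
  [1, 0, 0, -14, 0],
  [1, 0, 0, -17, 0],
  [1, 0, 0, -17, 0],
])

```text
time: 2.52
ee_pos: [0.5548, 0.1169, 0.075]
tcp_rot: [180.0, 0.0, 9.0]
wrist_force: [0.8, -0.7, -0.6]
opening: 0.0001
```

>>> send_rows([
  [1, 0, 0, -1.5, 0],
  [1, 0, 0, -3, 0],
  [1, 0, 0, -3, 0],
])

```text
time: 2.9
ee_pos: [0.555, 0.117, 0.0723]
tcp_rot: [180.0, 0.0, 9.0]
wrist_force: [0.4, 0.1, 0.3]
opening: -0.0
```

>>> send_rows([
  [1, 0, 0, -1.5, 0],
  [1, 0, 0, -3, 0],
  [1, 0, 0, -3, 0],
])

```text
time: 3.28
ee_pos: [0.5549, 0.1169, 0.0692]
tcp_rot: [180.0, 0.0, 9.0]
wrist_force: [0.5, -0.4, 0.3]
opening: 0.0001
```

```bash
python3 look.py a2 side wrist
```

```text
3.275 [0.5549 0.1169 0.0692] [ 0.49 -0.39  0.29]
side crop 224 199 x5
wrist crop 215 169 x5
```

View pics/a2.png

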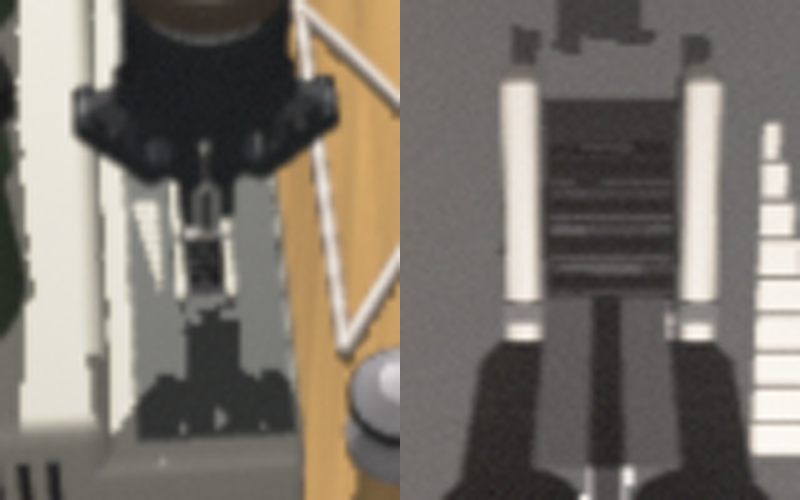

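No contact at 69 mm, so the tips really are shorter than the reported TCP. Continuing down.

>>> send_rows([
  [1, 0, 0, -5, 0],
  [1, 0, 0, -10, 0],
  [1, 0, 0, -13, 0],
  [1, 0, 0, -13, 0],
])

```text
time: 3.88
ee_pos: [0.5548, 0.117, 0.056]
tcp_rot: [180.0, 0.0, 9.0]
wrist_force: [-0.3, -0.1, 0.4]
opening: -0.0002
```

>>> send_rows([
  [1, 0, 0, -2, 0],
  [1, 0, 0, -4, 0],
  [1, 0, 0, -4, 0],
])

```text
time: 4.25
ee_pos: [0.5549, 0.117, 0.0522]
tcp_rot: [-180.0, 0.0, 9.0]
wrist_force: [0.9, -0.7, -0.9]
opening: 0.0003
```

```bash
python3 look.py a3 side wrist
```

```text
4.25 [0.5549 0.117  0.0522] [ 0.85 -0.73 -0.89]
side crop 224 203 x5
wrist crop 215 169 x5
```

View pics/a3.png

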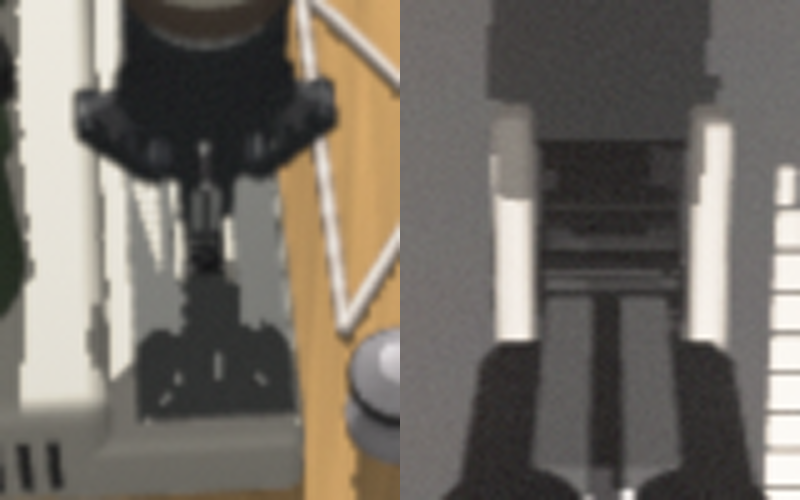

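>>> send_rows([
  [1, 0, 0, -2, 0],
  [1, 0, 0, -4, 0],
  [1, 0, 0, -4, 0],
])

```text
time: 4.72
ee_pos: [0.5548, 0.117, 0.0481]
tcp_rot: [180.0, 0.0, 9.0]
wrist_force: [0.3, 0.5, 0.4]
opening: 0.0002
```

>>> send_rows([
  [1, 0, 0, -1, 0],
  [1, 0, 0, -2, 0],
  [1, 0, 0, -2, 0],
])

```text
time: 5.1
ee_pos: [0.5549, 0.117, 0.0463]
tcp_rot: [-180.0, 0.0, 9.0]
wrist_force: [0.3, 0.0, 0.1]
opening: 0.0004
```

>>> send_rows([
  [1, 0, 0, -1, 0],
  [1, 0, 0, -2, 0],
  [1, 0, 0, -2, 0],
])

```text
time: 5.48
ee_pos: [0.5549, 0.117, 0.0443]
tcp_rot: [-180.0, 0.0, 9.0]
wrist_force: [-0.2, 0.2, 0.0]
opening: 0.0002
```

>>> send_rows([
  [1, 0, 0, -1, 0],
  [1, 0, 0, -2, 0],
  [1, 0, 0, -2, 0],
])

```text
time: 5.85
ee_pos: [0.5549, 0.117, 0.0423]
tcp_rot: [180.0, 0.0, 9.0]
wrist_force: [-0.1, -0.6, 0.0]
opening: 0.0
```

```bash
python3 look.py a4 side wrist
```

```text
5.85 [0.5549 0.117  0.0423] [-0.12 -0.65  0.04]
side crop 224 205 x5
wrist crop 215 169 x5
```

View pics/a4.png

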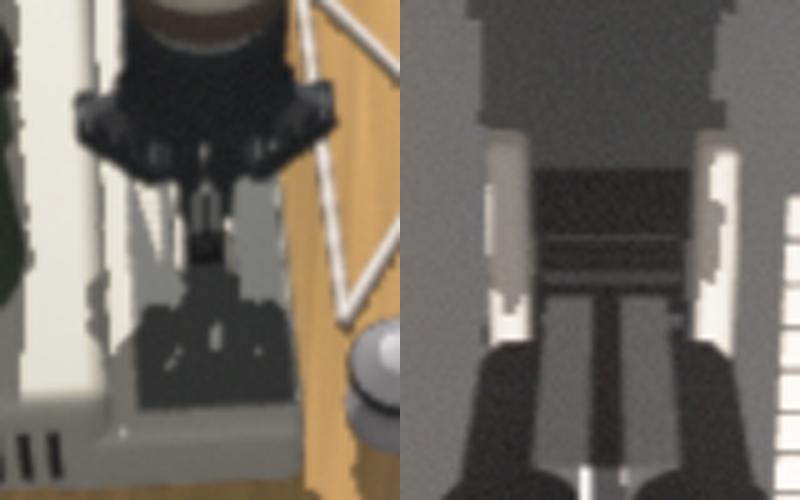

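>>> send_rows([
  [1, 0, 0, -1, 0],
  [1, 0, 0, -2, 0],
  [1, 0, 0, -2, 0],
])

```text
time: 6.32
ee_pos: [0.5551, 0.1171, 0.0406]
tcp_rot: [-180.0, -0.0, 9.0]
wrist_force: [-1.2, -0.6, 2.8]
opening: -0.0001
```

>>> send_rows([
  [1, 0, 0, -1, 0],
  [1, 0, 0, -2, 0],
  [1, 0, 0, -2, 0],
])

```text
time: 6.7
ee_pos: [0.5553, 0.1175, 0.0401]
tcp_rot: [-179.9, -0.1, 9.0]
wrist_force: [-5.4, 1.4, 13.1]
opening: 0.0001
```

>>> send_rows([
  [1, 0, 0, -1, 0],
  [1, 0, 0, -1, 0],
])

```text
time: 6.95
ee_pos: [0.5553, 0.1177, 0.0399]
tcp_rot: [-179.9, -0.1, 9.0]
wrist_force: [-7.4, 2.0, 17.6]
opening: -0.0001
```

>>> send_rows([
  [1, 0, 0, -1, 0],
  [1, 0, 0, -1, 0],
])

```text
time: 7.2
ee_pos: [0.5554, 0.1179, 0.0397]
tcp_rot: [-179.9, -0.2, 9.0]
wrist_force: [-10.1, 2.8, 23.6]
opening: 0.0001
```

Contact came at a reported 41 mm, so the tip sits about 31 mm above the reported TCP. I pressed harder than needed, so I'll ease off to about 8 N and then draw.

>>> send_rows([
  [1, 0, 0, 2, 0],
  [1, 0, 0, 3.3, 0],
  [1, 0, 0, 3.3, 0],
])

```text
time: 7.58
ee_pos: [0.5552, 0.1172, 0.0404]
tcp_rot: [-180.0, -0.0, 9.0]
wrist_force: [-3.1, 0.6, 8.2]
opening: 0.0
```

>>> send_rows([
  [1, 0.4, -2.5, 0, 0],
  [1, 0.8, -5, 0, 0],
  [1, 1.2, -7.5, 0, 0],
  [1, 1.6, -10, 0, 0],
])

```text
time: 8.07
ee_pos: [0.5569, 0.1072, 0.0408]
tcp_rot: [-180.0, -0.1, 9.0]
wrist_force: [-3.8, 0.4, 10.6]
opening: -0.0003
```

>>> send_rows([
  [1, 0.4, -2.5, 0, 0],
  [1, 0.8, -5, 0, 0],
  [1, 1.2, -7.5, 0, 0],
  [1, 1.6, -10, 0, 0],
  [1, 2.0, -12.5, 0, 0],
])

```text
time: 8.7
ee_pos: [0.559, 0.0942, 0.0403]
tcp_rot: [180.0, -0.1, 9.0]
wrist_force: [-1.6, -0.8, 4.8]
opening: 0.0
```

```bash
python3 look.py a5 side wrist
```

```text
8.7 [0.559  0.0942 0.0403] [-1.6  -0.81  4.76]
side crop 223 198 x5
wrist crop 215 169 x5
```

View pics/a5.png

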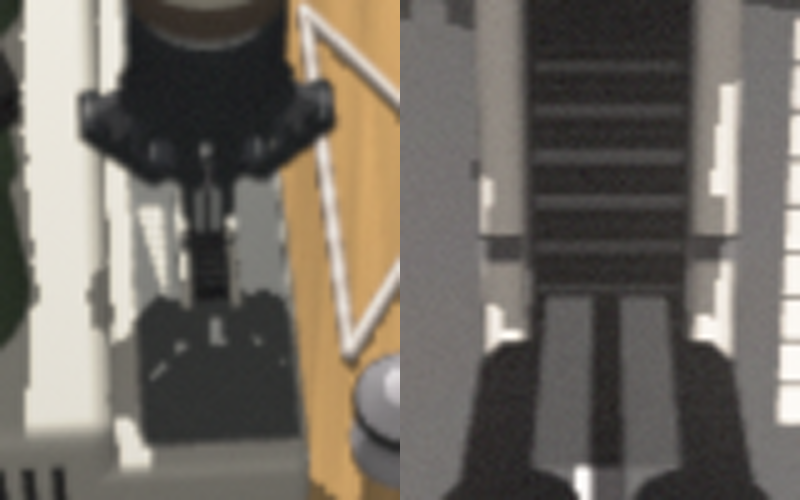

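The pale line has left the middle mark (the rail gap, row ~240 of the crop), so the wheel has turned. Lifting to check that it rests in the next notch.

>>> send_rows([
  [1, 0, 0, 6, 0],
  [1, 0, 0, 25, 0],
  [1, 0, -25, 60, 0],
  [1, 0, -55, 80, 0],
  [1, 0, -70, 95, 0],
  [1, 0, -70, 95, 0],
  [1, 0, -70, 95, 0],
])

```text
time: 9.68
ee_pos: [0.5583, 0.0251, 0.1339]
tcp_rot: [-180.0, 0.1, 9.0]
wrist_force: [0.1, -0.8, -0.5]
opening: 0.0003
```

Run:
```python
from workcell import bot
import cv2,numpy as np,pickle
o=bot.get_obs();print(o['time'],o['ee_pos'],o['tcp_rot'],o['wrist_force'],o['opening'])
c=bot.camera("wrist");s=bot.camera("side")
a=cv2.resize(c["pixels"][:,180:340][40:280],(400,600),interpolation=cv2.INTER_CUBIC)
b=cv2.resize(s["pixels"][180:310,220:307],(400,600),interpolation=cv2.INTER_CUBIC)
cv2.imwrite("pics/b1.png",cv2.cvtColor(np.hstack([a,b]),cv2.COLOR_RGB2BGR))
pickle.dump((o,{"wrist":c,"side":s}),open("b1.pkl","wb"))
```

```text
9.675 [0.55833931 0.02510282 0.13387834] [-1.79976529e+02  6.16477972e-02  9.01122259e+00] [ 0.10900562 -0.79600326 -0.49807532] 0.000314652389368956
```

View pics/b1.png

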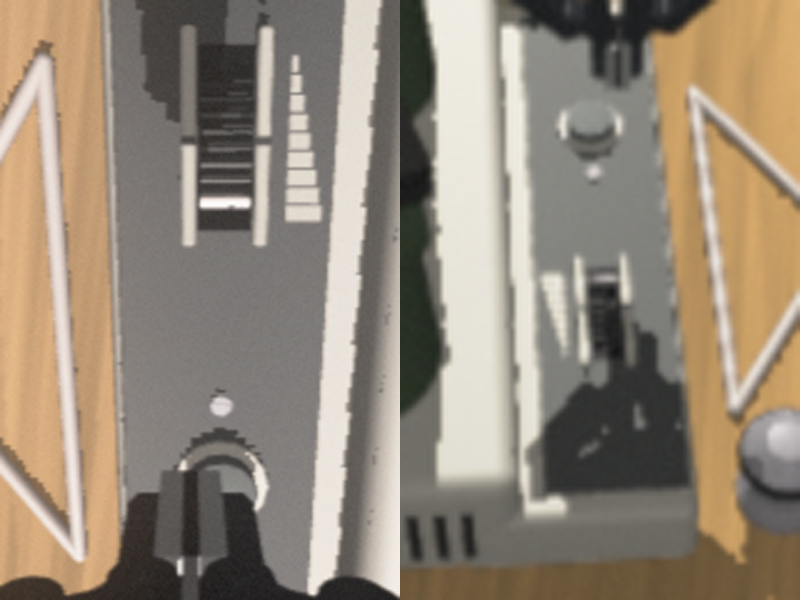

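Run:
```python
import pickle;from h import *
o,d=pickle.load(open("b1.pkl","rb"));x=np.load("pose.npy")
def P(l):
    c,s=np.cos(x[2]),np.sin(x[2]);l=np.array(l)/1e3
    return np.array([x[0]+c*l[0]-s*l[1],x[1]+s*l[0]+c*l[1],l[2]])
for a in(.698,1.047,1.396,1.45):
    l=(-78,55-30*np.sin(a-.698),40+30*np.cos(a-.698));print(a,[((proj(d['wrist'],o,P(l))-[180,40])*2.5).round(0), ((proj(d['side'],o,P(l))-[220,180])*4.6).round(0)])
print("btn",((proj(d['wrist'],o,P((-78,-75,72)))-[180,40])*2.5).round(0),((proj(d['side'],o,P((-78,-75,72)))-[220,180])*4.6).round(0),P((-78,-75,72)))
# side-measured button, collar centre
for v in (118,122): print(px(d['side'],o,220+(592-400)/4.6,180+v/4.6,.072))
print(px(d['wrist'],o,180+224/2.5,40+488/2.5,.064))
```

```text
0.698 [array([226., 135.]), array([202., 305.])]
1.047 [array([226., 168.]), array([200., 291.])]
1.396 [array([225., 195.]), array([199., 283.])]
1.45 [array([224., 198.]), array([199., 282.])]
btn [224. 494.] [185. 118.] [ 0.57869247 -0.01944517  0.072     ]
[ 0.57475019 -0.0195666   0.072     ]
[ 0.57446178 -0.01659098  0.072     ]
[ 0.57938894 -0.02122346  0.064     ]
```

The line is at crop (224, 203). Allowing for the +5 px bias seen at the rail gap, the model predicts 200 for the 1.396 notch, so the wheel is in the next notch. Now the button, at about (0.577, -0.018).

>>> send_rows([
  [1, 10, -22, 0, 0],
  [1, 19, -43, 0, 0],
  [1, 19, -43, -30, 0],
  [1, 19, -43, -60, 0],
  [1, 19, -43, -78, 0],
  [1, 19, -43, -83, 0],
  [1, 19, -43, -83, 0],
])

```text
time: 10.65
ee_pos: [0.5778, -0.0185, 0.0522]
tcp_rot: [180.0, -0.0, 9.0]
wrist_force: [0.1, -1.2, -0.3]
opening: 0.0002
```

```bash
python3 look.py c1 side scene
```

```text
10.65 [ 0.5778 -0.0185  0.0522] [ 0.07 -1.17 -0.34]
side crop 220 160 x5
scene crop 221 144 x5
```

View pics/c1.png

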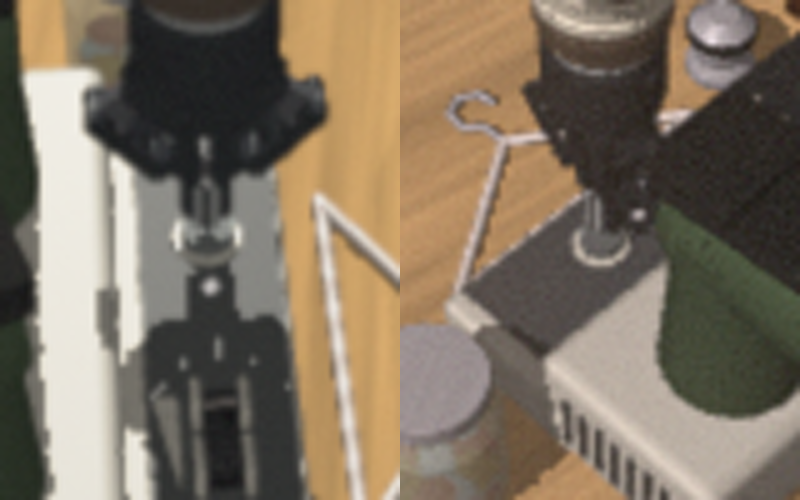

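The tip is centred over the button in both views. Pressing.

>>> send_rows([
  [1, 0, 0, -5, 0],
  [1, 0, 0, -9, 0],
  [1, 0, 0, -12, 0],
  [1, 0, 0, -14, 0],
  [1, 0, 0, -14, 0],
])

```text
time: 11.38
ee_pos: [0.5776, -0.0185, 0.0378]
tcp_rot: [-180.0, -0.0, 9.0]
wrist_force: [-1.4, 0.6, 2.9]
opening: 0.0003
```

>>> send_rows([
  [1, 0, 0, -1.5, 0],
  [1, 0, 0, -3, 0],
  [1, 0, 0, -3, 0],
])

```text
time: 11.75
ee_pos: [0.5776, -0.0185, 0.0351]
tcp_rot: [180.0, -0.0, 9.0]
wrist_force: [-3.8, 1.6, 6.5]
opening: 0.0001
```

>>> send_rows([
  [1, 0, 0, -1, 0],
  [1, 0, 0, -2, 0],
  [1, 0, 0, -2, 0],
])

```text
time: 12.12
ee_pos: [0.5778, -0.0185, 0.0348]
tcp_rot: [180.0, -0.1, 9.0]
wrist_force: [-7.7, 0.6, 18.7]
opening: -0.0001
```

The button has bottomed out: z stopped at 34.8 mm, 6 mm below contact, while the force rose to 19 N. Releasing and backing off.

>>> send_rows([
  [1, 0, 0, 4, 0],
  [1, 0, 0, 10, 0],
  [1, 0, 0, 25, 0],
  [1, 0, 0, 60, 0],
  [1, -10, -30, 110, 0],
  [1, -10, -30, 125, 0],
  [1, -10, -30, 125, 0],
  [1, -10, -30, 125, 0],
])

```text
time: 13.12
ee_pos: [0.5672, -0.0481, 0.1561]
tcp_rot: [-180.0, 0.1, 9.0]
wrist_force: [-0.0, -0.1, -0.6]
opening: 0.0002
```

Run:
```python
from workcell import bot
import cv2,numpy as np,pickle
from h import *
o=bot.get_obs();print(o['time'],o['ee_pos'],o['wrist_force'])
c=bot.camera("wrist");s=bot.camera("side")
a=cv2.resize(c["pixels"][10:290,160:347],(400,600),interpolation=cv2.INTER_CUBIC)
b=cv2.resize(s["pixels"][180:310,220:307],(400,600),interpolation=cv2.INTER_CUBIC)
cv2.imwrite("pics/e1.png",cv2.cvtColor(np.hstack([a,b]),cv2.COLOR_RGB2BGR))
# shift of side view since start, over static stuff
o0,d0=pickle.load(open("d0.pkl","rb"))
A=cv2.cvtColor(d0["side"]["pixels"],cv2.COLOR_RGB2GRAY);B=cv2.cvtColor(s["pixels"],cv2.COLOR_RGB2GRAY)
for n,(x,y,w,h) in{"dryer left end":(180,265,105,40),"boots":(125,135,100,130),"stopper":(290,262,30,40),"hanger":(280,195,60,75),"tray":(245,305,75,75)}.items():
    t=A[y:y+h,x:x+w];r=cv2.matchTemplate(B[y-6:y+h+6,x-6:x+w+6],t,cv2.TM_CCOEFF_NORMED);_,m,_,l=cv2.minMaxLoc(r);print(n,m,l[0]-6,l[1]-6)
```

```text
13.125 [ 0.56722074 -0.04805897  0.15611909] [-0.02077655 -0.05951442 -0.55588701]
dryer left end 0.8235340118408203 0 0
boots 0.9995310306549072 0 0
stopper 0.8374184966087341 0 0
hanger 0.9659516215324402 0 0
tray 0.9089683294296265 0 0
```

View pics/e1.png

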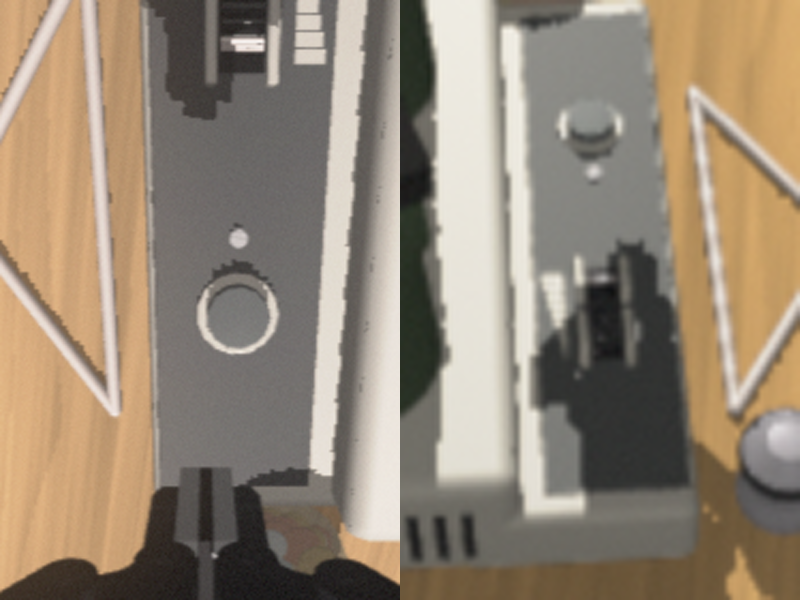

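The button is back up at (238, 313) in the wrist crop. The wheel line is still at the hotter notch, and nothing has shifted. Handing in.

```bash
python3 -c "
from workcell import bot
print(bot.job_done())"
```

```text
the job is handed in; nothing more can be done
None
```

I rolled the heat wheel one click hotter, then pressed the start button fully down and let it spring back. I handed the job in at about 13 s of the 43 s limit.

- **Wheel:** it started in the middle notch (0.698). I drew the shut fingertips about 22 mm towards the button, and the pale line then matched the 1.396 notch. It was still there in the last picture.
- **Button:** it went down 6 mm and stopped, with the force rising to about 19 N. In the last pictures it stands up again, with the arm clear of everything.
- **Other objects:** comparing the side view before and after showed no movement of the dryer, boots, tray, door stopper or front hanger. The match was weaker where shadows had changed. I did not compare the coin jar or side hanger, but the arm never went near them.

Two things did not go as expected:
- **Fingertip position:** the fingertips sit about 31 mm behind the reported TCP. The cameras showed this and contact confirmed it, so I found the contact heights by feel.
- **First press on the wheel:** I briefly pressed with about 24 N before easing to 8 N for the roll. The wheel was not visibly affected.

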